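# Check the sprung forceps on the width gauge

### The job

Check the sprung sample forceps against the width gauge: lift them up off their hook, bring them tips down over the gauge, and squeeze them until the gap between the tips matches the marked gap, each tip straight above its own gauge pin and within about a centimetre or two of it, but not touching the gauge. Finish while still holding them there, steady at that gap: do not let go. Leave the gauge's setting and everything else on the bench as it is.

Things in the scene. Friction and masses are not known exactly. Their poses are not given: they have to be found in the camera images.
- forceps: Steel sprung forceps, 110 mm tall, 60 g, hanging tips down astride the hook. Origin: centre of the bow on top (its crown is 9.5 mm higher); z up, y across the gap, left arm at +y. On each arm, 50 mm below the origin, is a round finger roll (10 mm thick, 14 mm wide along x): squeeze there, fingers closing along y, TCP within 10 mm of the rolls' height. Relaxed, 49 mm over the rolls.
- forceps_l (a joint): How far each arm is squeezed, rad: 0 relaxed, 0.17 shut; gap between tip centres in mm = 38 - 200 x value; readable while held. Both arms move alike about the middle. With w mm over the rolls the gap is 38 - 2 x (49 - w). The spring needs 3 N on each roll to start closing and 7 N when shut, so grip with about 15 N and set the gap by the finger opening.
- tip_l (a point): Centre of the end of the forceps' left (+y) tip, 100 mm below the forceps' origin; the tip is 3 mm thick and 6 mm wide.
- tip_r (a point): Centre of the end of the forceps' right (-y) tip, likewise.
- hook_stand: Fixed grey stand with a steel hook. Origin: on the bench below the hook's seat. The 5 mm hook wire runs level along the stand's x, axis 150 mm up, from a post at x = +65 mm to its free end at x = -19 mm, turned up to 162 mm. The forceps' bow sits on it, the wire between the arms, axes parallel to the stand's; lift 15 mm or more, then off along -x, or straight up with the tips apart.
- gauge: Fixed width gauge: aluminium bar 120 mm long (its y), 34 mm wide, 40 mm high, on a black foot 60 x 130 mm. Origin: centre of the underside, z up. On top two steel jaws (tops 54 mm up), each with a dark upright pin, 5 mm thick, top 75 mm up. The +y jaw is fixed, the -y one slides and is set anew each time: the distance between the pins, 10 to 28 mm, is the marked gap.
- pin_l (a point): Centre of the top of the gauge's fixed pin, at x = 0, y = +10 mm, z = 75 mm on the gauge.
- pin_r (a point): Centre of the top of the pin on the gauge's sliding jaw, on the -y side of the fixed pin; 10 to 28 mm from it between centres.
- oil_bottle: Bystander: small brown bottle, 32 mm wide, 65 mm tall. Origin: centre of its underside.
- tube_cup: Bystander: black open tube cup, 34 mm wide, 55 mm tall. Origin: centre of its underside.
- slide_box: Bystander: closed grey slide box, 85 x 36 x 30 mm. Origin: centre of its underside.
- sample_jar: Bystander: clear jar with white cap, 52 mm wide, 60 mm tall. Origin: centre of its underside.
- slide_tray: Bystander: flat steel tray, 110 x 160 x 18 mm. Origin: centre of its underside.
- steel_pot: Bystander: open steel pot, 64 mm wide, 50 mm tall. Origin: centre of its underside.
- stain_bottle: Bystander: clear bottle with white cap, 48 mm wide, 100 mm tall. Origin: centre of its underside.
There are look-alikes about, which are no part of the job. What is shaped like the hook_stand but turquoise or yellow is not meant.

How it is judged:
On the way, in this order (a step that is already met when the one before it is completed fails the run):
1. the forceps are lifted off the hook and held by the fingers (distance between forceps and hook_stand above 0.175 m and height (world z) of forceps above 0.13 m and contact force between forceps and the fingers above 1 N and contact force between forceps and hook_stand below 0.1 N and contact force between forceps and gauge below 0.2 N), for 0.2 s.
2. each tip is held just above its own gauge pin, the tip gap matching the marked gap (((y of tip_l in the frame of pin_l between -0.0035 and 0.0035 m and x of tip_l in the frame of pin_l between -0.007 and 0.007 m and z of tip_l in the frame of pin_l between 0.0005 and 0.022 m and y of tip_r in the frame of pin_r between -0.0035 and 0.0035 m and x of tip_r in the frame of pin_r between -0.007 and 0.007 m and z of tip_r in the frame of pin_r between 0.0005 and 0.022 m) or (y of tip_l in the frame of pin_r between -0.0035 and 0.0035 m and x of tip_l in the frame of pin_r between -0.007 and 0.007 m and z of tip_l in the frame of pin_r between 0.0005 and 0.022 m and y of tip_r in the frame of pin_l between -0.0035 and 0.0035 m and x of tip_r in the frame of pin_l between -0.007 and 0.007 m and z of tip_r in the frame of pin_l between 0.0005 and 0.022 m)) and contact force between forceps and the fingers above 1 N and contact force between forceps and hook_stand below 0.1 N and contact force between forceps and gauge below 0.2 N), for 0.5 s.
At the end, for the whole second after the job is handed in: The forceps are still held squeezed by the fingers, touching neither hook nor gauge (under 0.2 N) and at rest (under 15 mm/s); each tip's centre is straight above its own pin: within 3.5 mm along the gauge (y), within 7 mm across it (x), and 0.5 to 22 mm above the pin's top (all of step 2 and height (world z) of forceps above 0.13 m and linear speed of forceps below 0.015 m/s and velocity of joint forceps_l between -0.1 and 0.1 rad/s); the arm keeps its last pose, push and grip.
It fails at once if a bystander is disturbed (moved by more than 20 mm) (distance of any of oil_bottle, tube_cup, slide_box, sample_jar, slide_tray, steel_pot, stain_bottle from where it was at the start of the episode above 0.02 m).
It fails at once if the gauge's setting is altered (sliding pin moved by more than 2 mm) (distance of pin_r from where it was at the start of the episode above 0.002 m).
It fails at once if the gauge is touched with more than 1.5 N (contact force between any of forceps, the fingers and gauge above 1.5 N).
It also fails if it takes over 42 s, if anything falls off the work surface, if the arm or the gripper's body presses on something with over 40 N, if the wrist force passes 120 N, or if a joint passes its speed limit or range.

### The arm

A 6-joint arm with a two-finger parallel gripper is mounted at the origin on the work surface. World frame = base frame: x ahead of the robot, y to its left, z up, the work surface at z = 0. Lengths are in m, angles in rad, forces in N, time in s.
With the tool pointing down it reaches from about 0.3 to 0.775 m from the base axis. Payload 14.6 kg.
Tool frame: the origin (TCP) lies between the finger pads, 19 mm behind the fingertips; this is the grasp point; z points along the fingers, y is the line along which they close (so a half turn about z gives the same grasp; the last joint's range is limited). The gripper opens to 94 mm and grips with 3 to 60 N. Pads are 16 mm wide; open, the fingers measure 119 mm over their backs; the gripper's body (75 mm by 177 mm) begins 78 mm behind the grasp point.
Start: joints at [-1.237, 0.3, 1.521, -0, 1.321, -0.067], TCP at [0.215, -0.506, 0.224] pointing down, gripper open.
Joint ranges: [-3.03, 3.03], [-0.79, 2.21], [0.23, 2.52], [-1.04, 4.18], [0, 3.07], [-2.55, 2.55]. Speed limits (rad/s): [2.22, 2.22, 2.57, 3.14, 3.14, 3.14].

### API

Orientations are given as a unit quaternion [w, x, y, z].
In Python, from plant import env, camera gives the robot as it stands. The module is installed in compiled form; this text tells all that it offers.
- The arm moves only by the tool arm_command, never from a script. Its arguments are lists of equal length, an entry for each row: "hand": the gripper command: -1 is shut, 1 is fully open, values between are in proportion; "dp": the shift along the tool's x, y, z in cm, a list of three; "roll": the turn about the tool's z in rad. In form: {"hand": [hand, ...], "dp": [[tx, ty, tz], ...], "roll": [roll, ...]}. A call has 1 to 10 rows; each row is the pose to reach, as a shift and turn from the pose commanded when the call began, along the tool's axes at that moment; what a row does not reach only later rows make up. A row lasts 1/10 s, in which the tool goes at most 50 mm and 8.59 degrees, less where a joint would pass 70% of its speed; a pose out of reach is approached as far as the arm can. A call with a gripper value outside its range is refused whole. The fingers move at their own pace and stop on an object; "grip_force" is the grip in N (left out, the last holds). Time passes only in rows, so rows that repeat a pose let the fingers close. It gives the time, the measured TCP pose, the force, the opening and the grip force at its end, in the units of the state.
- env.read_state(): the state, without advancing time (a new reading comes with each control period).
- camera(name): name is "side" or "top" or "wrist"; returns a dict with "pixels" (384x512x3 uint8, red, green, blue), "vertical_fov" (degrees; the focal length in pixels is half the picture's height over the tangent of half this angle, whatever the lens; pixels are square), "cx", "cy" (the principal point, pixels), "dist" ([k1, k2, p1, p2, k3] as OpenCV has them; the pictures are not rectified), "R" (3x3) and "t" (3): a world point X has camera coordinates R X + t. Camera axes: x right, y down, z forward; pixel columns grow to the right and rows downward; lengths in m; the calibration is good to about 2 mm. A picture is of the moment at which its call begins. There is no depth.
- env.finish_job(): hands the job in; it is judged then, once.
The state is a dict: "t": time; "qpos": joint angles; "qvel": joint speeds; "joint_efforts": joint torques, N m; "tool_pos": TCP position; "ee_rot": TCP orientation; "force": force on the tool from outside, world axes, zero at the start; "wrist_torque": the same for the moment, N m; "grip_width": finger opening in m; "gripper_force": force on a finger pad.
Only numpy, scipy, OpenCV 4.12 (cv2) and the standard library are available. Lean on these libraries where they do the work, as an engineer would, in place of code of your own. Each camera call takes 0.05 s, during which the arm holds its last target. There are 200 camera calls.

## Working session

There is one attempt and no reset: what is moved stays moved. The work goes in short steps, Python scripts to look and compute and a tool call to move; the robot and the scene stay as the last step left them, time stands still between calls to the robot, and variables do not carry over. Pictures are saved under pics/ and viewed, at most 10 in all, crops included, and the job is handed in when it is done.

Besides the shell and the picture viewer there is one more tool, called by a JSON object that holds its "api" and its "payload". arm_command: Moves the arm, as the interface text tells. Its arguments: {"type":"object","properties":{"hand":{"type":"array","items":{"type":"number"}},"dp":{"type":"array","items":{"type":"array","items":{"type":"number"}}},"roll":{"type":"array","items":{"type":"number"}},"grip_force":{"type":"number"}},"required":["hand","dp","roll"]}

```bash
mkdir -p pics; cat > h.py <<'E'
import numpy as np, cv2, pickle
from plant import env, camera
def snap(n,tag):
    c=camera(n); pickle.dump(c,open(f'pics/{tag}.pkl','wb')); cv2.imwrite(f'pics/{tag}.png',c['pixels'][:,:,::-1]); return c
def load(tag): return pickle.load(open(f'pics/{tag}.pkl','rb'))
def K(c):
    f=192/np.tan(np.radians(c['vertical_fov'])/2); return np.array([[f,0,c['cx']],[0,f,c['cy']],[0,0,1]])
def ray(c,uv):
    p=cv2.undistortPoints(np.array([[uv]],float),K(c),np.array(c['dist']))[0,0]
    R=np.array(c['R']);return -R.T@np.array(c['t']), R.T@np.array([p[0],p[1],1])
def onz(c,uv,z):
    o,d=ray(c,uv); return o+d*(z-o[2])/d[2]
def proj(c,X):
    R=np.array(c['R']); return cv2.projectPoints(np.array(X,float).reshape(-1,3),cv2.Rodrigues(R)[0],np.array(c['t'],float),K(c),np.array(c['dist']))[0].reshape(-1,2)
def tri(c1,u1,c2,u2):
    a,d=ray(c1,u1);b,e=ray(c2,u2)
    s=np.linalg.lstsq(np.c_[d,-e],b-a,rcond=None)[0]; p,q=a+s[0]*d,b+s[1]*e
    return (p+q)/2,np.linalg.norm(p-q)
E
python3 - <<'E'
from h import *
a=snap('side','s0');b=snap('top','t0');w=snap('wrist','w0')
cv2.imwrite('pics/st0.png',cv2.resize(np.vstack([a['pixels'],b['pixels']])[:,:,::-1],(400*1,600)) )
for c in(a,b,w): print(c['vertical_fov'],-np.array(c['R']).T@c['t'],np.array(c['R'])[2])
print(env.read_state())
E
```

```text
45.31380258090282 [-0.3168938   1.01201673  0.86687879] [ 0.53117406 -0.67779294 -0.50838061]
53.847004152792884 [ 0.32065697 -0.00452403  1.31678981] [ 0.12131293  0.01681133 -0.99247194]
62.3744455909939 [ 0.27881976 -0.47932643  0.38425636] [-0.21893966 -0.09158489 -0.97143072]
{'t': 0.15, 'qpos': array([-1.23659308e+00,  3.00293479e-01,  1.52139403e+00, -2.14319818e-05,
        1.32067410e+00, -6.66225176e-02]), 'qvel': array([-0.00081603, -0.00187442, -0.00034139,  0.00012074,  0.00179003,
        0.00130936]), 'joint_efforts': array([-1.52836157e-03, -5.31958723e+01, -3.52822602e+01,  7.07123335e-02,
        2.35927262e-02, -7.09487858e-05]), 'tool_pos': array([ 0.21452661, -0.50626251,  0.22386288]), 'ee_rot': array([-3.79660434e-04,  9.79983866e-01,  1.99076553e-01, -6.15752910e-05]), 'force': array([-0.52923553,  0.02921238, -0.32914526]), 'wrist_torque': array([-0.04386613, -0.02045979,  0.00043297]), 'gripper_force': 0.0, 'grip_width': 0.093869403725382}
```

View pics/t0.png

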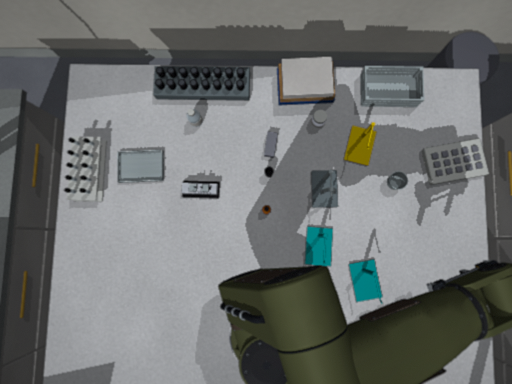

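View pics/s0.png

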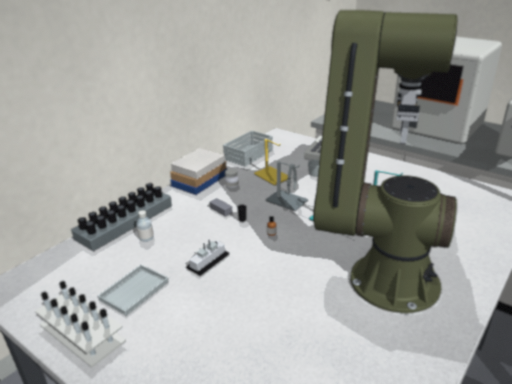

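The top view shows the gauge at (201,188) and stands at grey (323,188), yellow (361,143), turquoise (319,245) and turquoise (366,280). The side view shows the grey stand with the forceps at about (288,185) and the gauge at (208,256). By the description I choose the grey one, and I'll check it in a close crop.

```bash
python3 - <<'E'
from h import *
a=load('s0')['pixels'];b=load('t0')['pixels']
z=lambda im,x,y,w,h,s:cv2.resize(im[y:y+h,x:x+w],None,fx=s,fy=s,interpolation=cv2.INTER_CUBIC)
r1=np.hstack([z(b,295,160,60,50,6.6667),z(a,255,150,60,50,6.6667)])
r2=np.hstack([z(b,174,168,60,38,6.6667),z(a,180,230,60,38,6.6667)])
im=np.vstack([r1,r2])[:,:800];print(im.shape)
cv2.imwrite('pics/c0.png',im[:,:,::-1])
for uv in [(310,171),(338,171),(337,206),(311,206)]: print(onz(load('t0'),uv,0.0))
for uv in [(181,181),(220,181),(219,198),(181,198)]: print(onz(load('t0'),uv,0.0))
E
```

```text
(586, 800, 3)
[ 0.5606495  -0.14083425  0.        ]
[ 0.56220435 -0.23936457  0.        ]
[ 0.43837648 -0.23524254  0.        ]
[ 0.43683803 -0.14478197  0.        ]
[5.17657622e-01 3.14205591e-01 2.22044605e-16]
[0.51987135 0.17606858 0.        ]
[0.45950394 0.17761015 0.        ]
[0.45725778 0.31146473 0.        ]
```

View pics/c0.png

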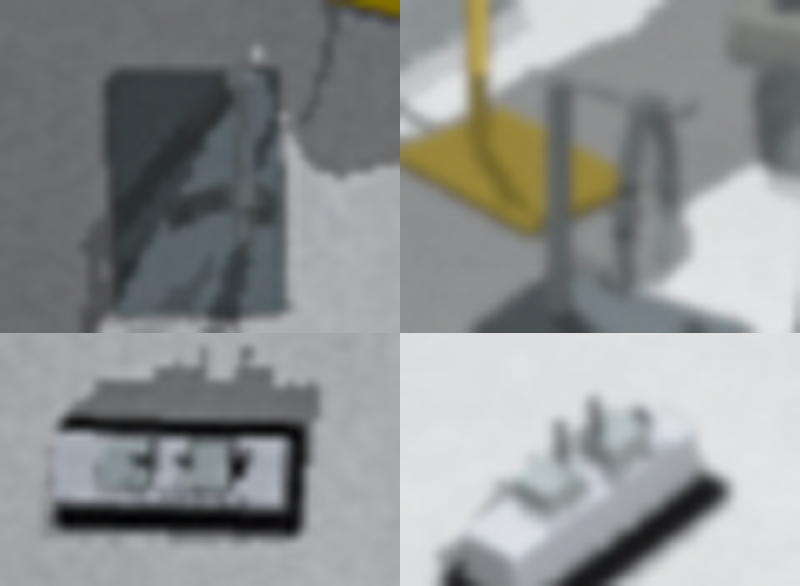

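The crop confirms the grey stand with forceps astride its wire: bow at top (329,191), side (292,165). The gauge shows two dark pins, near side-view (264,245) and (269,241).

```bash
python3 - <<'E'
from h import *
a=load('s0');b=load('t0')
print(tri(b,(329.2,190.8),a,(292.5,165)), onz(b,(329.2,190.8),.157))
# pins tips: crop c0 lower row offset 333px
T=lambda x,y:(174+x/6.667,168+(y-333)/6.667); S=lambda x,y:(180+(x-400)/6.667,230+(y-333)/6.667)
for x,y in [(155,452),(183,462)]: print('top',onz(b,T(x,y),.075))
for x,y in [(560,423),(593,400)]: print('side',onz(a,S(x,y),.075))
E
```

```text
(array([ 0.47176254, -0.18485023,  0.15114599]), np.float64(4.340284312889997e-05)) [ 0.47098542 -0.18395617  0.157     ]
top [0.49100617 0.24106473 0.075     ]
top [0.48620267 0.22686245 0.075     ]
side [0.4819539  0.25871314 0.075     ]
side [0.4818993  0.23764036 0.075     ]
```

{"api": "arm_command", "payload": {"hand": [1,1,1,1,1,1,1,1,1,1], "dp": [[0,0,-4],[29.6,-22.4,-4],[29.6,-22.4,-4],[29.6,-22.4,-4],[29.6,-22.4,-4],[29.6,-22.4,-4],[29.6,-22.4,-4],[29.6,-22.4,-4],[29.6,-22.4,-4],[29.6,-22.4,-4]], "roll": [0,0.4,0.4,0.4,0.4,0.4,0.4,0.4,0.4,0.4], "grip_force": 15}}

```text
t: 1.15
tool_pos: [0.4007, -0.1824, 0.2642]
ee_rot: [-0.0, 1.0, 0.002, 0.0]
force: [1.0, -0.8, 0.6]
grip_width: 0.0939
gripper_force: 0.0
```

```bash
python3 - <<'E'
from h import *
w=snap('wrist','w1'); s=env.read_state(); print(s['t'],s['tool_pos'],s['ee_rot'],s['qpos'])
b=load('t0')
for X in [(.471,-.184,.157)]: print(proj(w,X))
E
```

```text
1.2 [ 0.40006265 -0.18370268  0.26411445] [-5.75344251e-05  9.99998481e-01  1.73540703e-03 -1.51232236e-04] [-5.13673224e-01  1.98978364e-02  1.75177522e+00 -4.99628968e-05
  1.37023949e+00  1.05366225e+00]
[[256.13877843 110.35553332]]
```

View pics/w1.png

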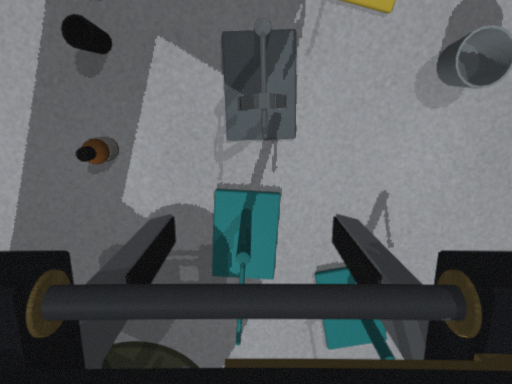

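Wrist view: bow spans (240..286, 102), wire from post (263,27) to free end near (264,132). The yaw comes from the wire, bow and plate edges.

```bash
python3 - <<'E'
from h import *
w=load('w1')
p=onz(w,(263,28),.152);q=onz(w,(264.3,125),.152);print(p,q,'yaw',np.arctan2((p-q)[1],(p-q)[0]))
print('bow',onz(w,(263.3,101.5),.157),[onz(w,(u,102),.150) for u in(240,286)])
C=[onz(w,u,.008) for u in[(222.5,31),(295.5,29.5),(297,138),(226,140)]];print(np.round(C,4))
E=C[0]-C[3],C[1]-C[2];print([np.arctan2(e[1],e[0]) for e in E]); e=C[0]-C[1];print(np.arctan2(-e[0],e[1]))
cv2.imwrite('pics/c1.png',cv2.resize(w['pixels'][10:150,205:325],None,fx=4,fy=4,interpolation=cv2.INTER_CUBIC)[:,:,::-1])
E
```

```text
[ 0.53322683 -0.18907807  0.152     ] [ 0.45909023 -0.19097966  0.152     ] yaw 0.0256442058722389
bow [ 0.47797375 -0.18978087  0.157     ] [array([ 0.4777104 , -0.17056367,  0.15      ]), array([ 0.47781049, -0.2089158 ,  0.15      ])]
[[ 0.563  -0.1444  0.008 ]
 [ 0.5648 -0.2318  0.008 ]
 [ 0.4367 -0.2385  0.008 ]
 [ 0.4338 -0.1462  0.008 ]]
[np.float64(0.013339886888609126), np.float64(0.05228884644200113)]
0.021193392341463273
```

View pics/c1.png

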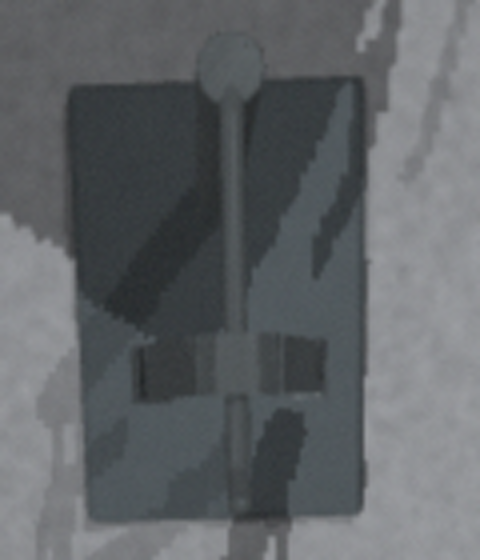

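```bash
python3 - <<'E'
from h import *
w=load('w1')
for z in(.096,.1): print([onz(w,u,z) for u in((238.3,103),(286.3,101.2))])
E
```

```text
[array([ 0.47818666, -0.16664665,  0.096     ]), array([ 0.48003898, -0.21451924,  0.096     ])]
[array([ 0.47809159, -0.16683126,  0.1       ]), array([ 0.47992137, -0.21412129,  0.1       ])]
```

{"api": "arm_command", "payload": {"hand": [1,1,1,1,1,1,1,1,1,1], "dp": [[4,0.4,0],[7.8,0.7,0],[7.8,0.7,2],[7.8,0.7,5],[7.8,0.7,8],[7.8,0.7,11],[7.8,0.7,13.5],[7.8,0.7,15.5],[7.8,0.7,16.6],[7.8,0.7,16.6]], "roll": [-0.03,-0.03,-0.03,-0.03,-0.03,-0.03,-0.03,-0.03,-0.03,-0.03]}}

```text
t: 2.2
tool_pos: [0.4769, -0.1921, 0.0971]
ee_rot: [-0.0, 1.0, 0.015, -0.001]
force: [-0.1, 0.0, 0.4]
grip_width: 0.0937
gripper_force: 0.0
```

```bash
python3 - <<'E'
from h import *
w=snap('wrist','w2');a=snap('side','s2'); s=env.read_state(); print(s['t'],s['tool_pos'],s['ee_rot'],s['force'])
im=np.hstack([w['pixels'],cv2.resize(a['pixels'][130:220,250:310],(256,384),interpolation=cv2.INTER_CUBIC)])
cv2.imwrite('pics/c2.png',im[:,:,::-1])
E
```

```text
2.3 [ 0.47788919 -0.19219829  0.09896018] [1.77266349e-04 9.99885609e-01 1.51208566e-02 3.11302025e-04] [-0.55718901  0.23118745 -0.04467074]
```

View pics/c2.png

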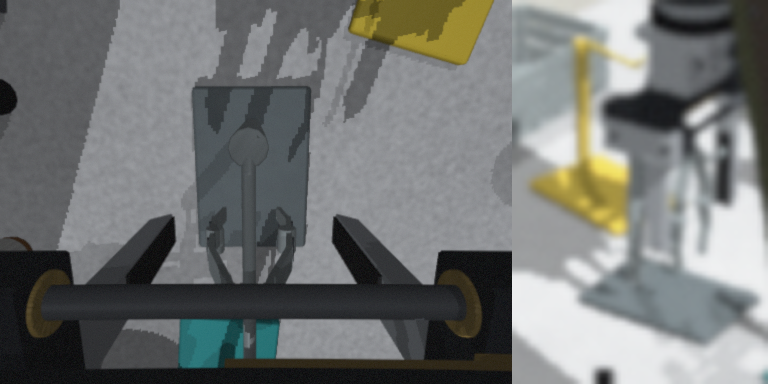

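The wrist view shows both forceps arms, (216,225) and (284,225), centred between the fingers at 174 and 333. Closing now.

{"api": "arm_command", "payload": {"hand": [-0.05,-0.05,-0.05,-0.05,-0.05,-0.05,-0.05,-0.05], "dp": [[0,0,0],[0,0,0],[0,0,0],[0,0,0],[0,0,0],[0,0,0],[0,0,0],[0,0,0]], "roll": [0,0,0,0,0,0,0,0], "grip_force": 15}}

```text
t: 3.1
tool_pos: [0.4777, -0.1916, 0.0982]
ee_rot: [-0.0, 1.0, 0.015, -0.0]
force: [-0.3, -0.3, -0.8]
grip_width: 0.0447
gripper_force: 4.0
```

{"api": "arm_command", "payload": {"hand": [-0.1,-0.1,-0.1,-0.1,-0.1,-0.1,-0.1,-0.1,-0.1,-0.1], "dp": [[0,0,0],[0,0,-0.5],[0,0,-1.5],[0,0,-3],[0,0,-5],[0,0,-7],[0,0,-9],[0,0,-11],[0,0,-13],[0,0,-14]], "roll": [0,0,0,0,0,0,0,0,0,0]}}

```text
t: 4.1
tool_pos: [0.4781, -0.1918, 0.2407]
ee_rot: [0.001, 1.0, 0.015, 0.001]
force: [-0.8, 0.4, -0.6]
grip_width: 0.042
gripper_force: 4.6
```

```bash
python3 - <<'E'
from h import *
w=snap('wrist','w3');a=snap('side','s3');b=snap('top','t3'); s=env.read_state(); print(s['t'],s['tool_pos'],s['ee_rot'],s['force'],s['grip_width'])
im=np.hstack([w['pixels'],cv2.resize(a['pixels'][110:230,240:330],(288,384),interpolation=cv2.INTER_CUBIC)])
cv2.imwrite('pics/c3.png',im[:,:,::-1])
E
```

```text
4.25 [ 0.4777218  -0.19161162  0.23844254] [1.52610648e-04 9.99881400e-01 1.53971184e-02 3.01604318e-04] [-0.23410071  0.27558088 -0.83125936] 0.04223742096162099
```

View pics/c3.png

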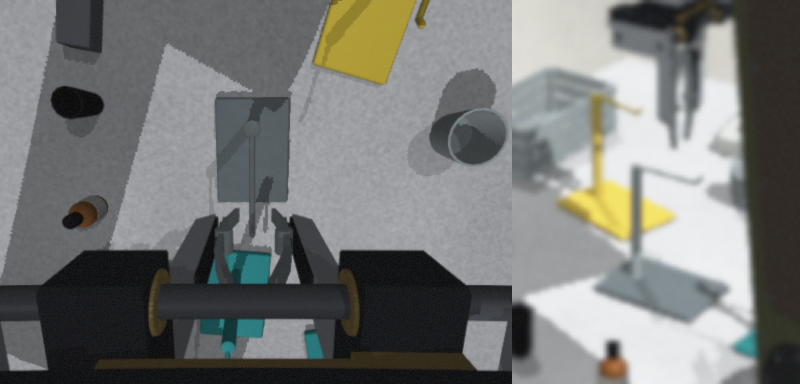

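Forceps are off the hook and held: the wrist view shows the tips at about (233,215) and (281,215), and the side crop shows the hook empty. Next, move over beside the gauge.

{"api": "arm_command", "payload": {"hand": [-0.1,-0.1,-0.1,-0.1,-0.1,-0.1,-0.1,-0.1,-0.1,-0.1], "dp": [[-0.5,-2,-1],[-1,-6,-1],[-1.5,-10.5,-1],[-2,-15,-1],[-2.5,-20,-1],[-3,-25,-1],[-3.5,-30,-1],[-4,-35,-1],[-4.5,-39.5,-1],[-4.5,-42,-1]], "roll": [0,0,0,0,0,0,0,0,0,0]}}

```text
t: 5.25
tool_pos: [0.4185, 0.2295, 0.2472]
ee_rot: [0.0, 1.0, 0.017, -0.001]
force: [0.3, -0.2, -0.2]
grip_width: 0.0423
gripper_force: 4.6
```

{"api": "arm_command", "payload": {"hand": [-0.1,-0.1,-0.1,-0.1], "dp": [[0,-0.9,0],[0,-0.9,0],[0,-0.9,0],[0,-0.9,0]], "roll": [0,0,0,0]}}

```text
t: 5.65
tool_pos: [0.4198, 0.2346, 0.2481]
ee_rot: [0.0, 1.0, 0.015, -0.0]
force: [-0.6, 0.3, -0.9]
grip_width: 0.0423
gripper_force: 4.6
```

```bash
python3 - <<'E'
from h import *
w=snap('wrist','w4'); s=env.read_state(); print(s['t'],s['tool_pos'],s['ee_rot'],s['force'],s['grip_width'],s['qpos'][5])
cv2.imwrite('pics/c4.png',np.vstack([cv2.resize(w['pixels'][60:170,170:350],None,fx=4,fy=3,interpolation=cv2.INTER_CUBIC)[:,:,::-1],cv2.resize(w['pixels'][180:250,170:350],None,fx=4,fy=3,interpolation=cv2.INTER_CUBIC)[:,:,::-1]]))
E
```

```text
5.7 [0.41982249 0.23471918 0.24825733] [5.65152595e-05 9.99893458e-01 1.45969013e-02 2.95351438e-05] [-0.29708098  0.582366   -0.52825537] 0.04228665546187787 1.9753266947561032
```

View pics/c4.png

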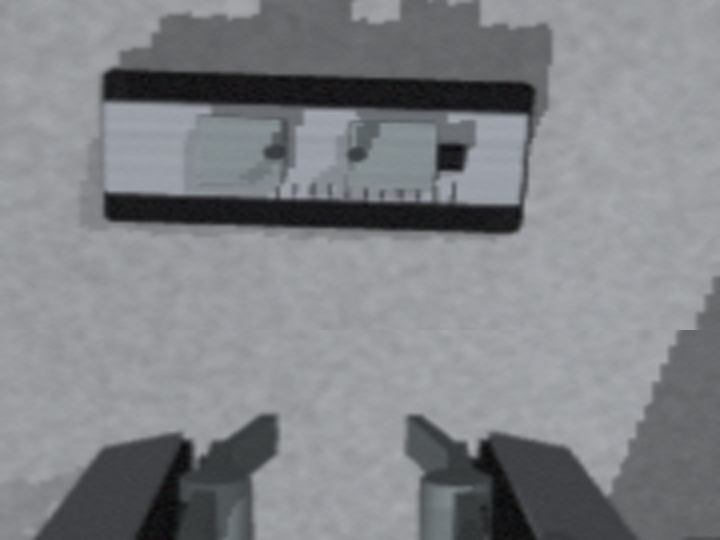

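The crop shows gauge pins at full-frame (238.8,110.7) and (259.3,111.0), with the fixed one on the left (+y). The foot is tilted about 0.05 rad, and the tip ends are near (238,208) and (273,208). I'll refine these with masks.

```bash
python3 - <<'E'
from h import *
w=load('w4'); g=w['pixels'].min(2).astype(float)
P=[]
for u,v in[(238.8,110.7),(259.3,111)]:
    y,x=np.mgrid[int(v)-4:int(v)+6,int(u)-5:int(u)+7]; m=np.clip(115-g[y,x],0,None); m[m<25]=0
    print(g[y,x].astype(int) if u<250 else '',(m>0).sum()); c=((x*m).sum()/m.sum(),(y*m).sum()/m.sum()); P.append(onz(w,c,.075)); print(c,P[-1])
d=P[0]-P[1];print('gap',np.linalg.norm(d),'yaw',np.arctan2(-d[0],d[1]))
F=lambda x,y:(170+x/4,60+y/3)
L=onz(w,F(105,72),.01),onz(w,F(533,88),.01),onz(w,F(518,232),.01),onz(w,F(107,218),.01)
print(np.round(L,4))
for a,b in((L[0],L[1]),(L[3],L[2])): d=a-b;print(np.linalg.norm(d),'yaw',np.arctan2(-d[0],d[1]))
T=lambda x,y:(170+x/4,180+(y-330)/3)
for u in[(268,418),(415,418)]: print('tip',onz(w,T(*u),.198))
E
```

```text
[[131 128 129 130 123  92  91  80  74  98 113 146]
 [132 130 130 128 121  91  86  81  80  99 111 144]
 [132 131 127 114  97  74  69  74  80 102 115 149]
 [131 131 124  87  71  60  58  55  75 100 116 148]
 [130 129 113  71  60  60  60  57  75 100 115 148]
 [129 130 120  73  59  60  60  59  74 102 114 149]
 [130 132 125  90  70  66  65  73  81 102 113 150]
 [130 131 125 109 103  97 101  99  84 103 117 152]
 [129 119 117 115 113 115 115 101  86 103 118 153]
 [128 117 115 116 119 130 127 106  94 108 120 153]] 35
(np.float64(238.93888166449935), np.float64(109.86736020806242)) [0.490248   0.25163404 0.075     ]
 24
(np.float64(258.92346424974824), np.float64(110.59214501510574)) [0.49010548 0.23125696 0.075     ]
gap 0.02037758058041646 yaw -0.006994123762727639
[[0.5187 0.3058 0.01  ]
 [0.5163 0.1779 0.01  ]
 [0.4594 0.1787 0.01  ]
 [0.4616 0.3062 0.01  ]]
0.12798724629737504 yaw -0.019150785804441232
0.127541684531393 yaw -0.016793567958454967
tip [0.42298358 0.24645383 0.198     ]
tip [0.4236919  0.22094284 0.198     ]
```

{"api": "arm_command", "payload": {"hand": [-0.14,-0.14,-0.14,-0.14,-0.14,-0.14,-0.14,-0.14], "dp": [[3,-0.3,1],[6,-0.5,3],[7,-0.55,5],[7,-0.55,7],[7,-0.55,8],[7,-0.55,8.3],[7,-0.55,8.3],[7,-0.55,8.3]], "roll": [0.047,0.047,0.047,0.047,0.047,0.047,0.047,0.047]}}

```text
t: 6.5
tool_pos: [0.4896, 0.2435, 0.1664]
ee_rot: [-0.0, 1.0, -0.008, 0.001]
force: [0.3, -0.6, -0.5]
grip_width: 0.0404
gripper_force: 5.0
```

```bash
python3 - <<'E'
from h import *
w=snap('wrist','w5');a=snap('side','s5'); s=env.read_state(); print(s['t'],s['tool_pos'],s['ee_rot'],s['force'],s['grip_width'])
z=lambda im,x,y,ww,h,s:cv2.resize(im[y:y+h,x:x+ww],None,fx=s,fy=s,interpolation=cv2.INTER_CUBIC)
cv2.imwrite('pics/c5.png',np.hstack([z(w['pixels'],190,150,132,190,3),z(a['pixels'],170,190,80,114,5)])[:,:,::-1])
print(proj(a,[[.4895,.2515,.075],[.4898,.231,.075]]),proj(w,[[.4895,.2515,.075],[.4898,.231,.075],[.4895,.2515,.115],[.4898,.231,.115]]))
E
```

```text
6.6 [0.48958441 0.24358368 0.16622521] [-3.05076555e-04  9.99967103e-01 -8.07432377e-03  7.10051043e-04] [ 0.05264941 -0.27106113 -0.94833535] 0.04037361393405157
[[203.81312305 241.41411483]
 [208.51235804 238.05937516]] [[244.27417598 198.84999979]
 [269.15841902 198.07879824]
 [242.64622809 214.07055475]
 [271.88603823 213.17642355]]
```

View pics/c5.png

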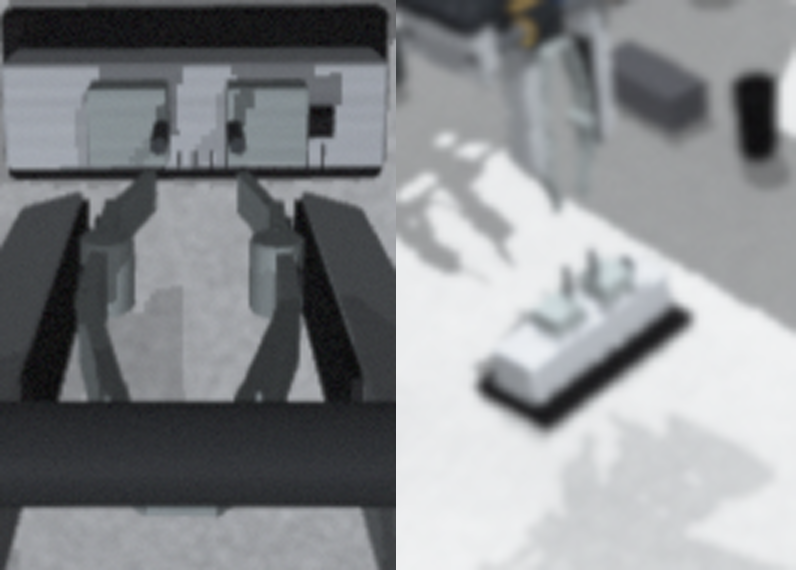

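Wrist view: pin tops near full-frame (242.7,199) and (269,199), tip ends near (240,208) and (271.7,208), both pairs centred at u≈255.9. The side view shows the tips still well above the pins. I'll refine with pixel profiles.

```bash
python3 - <<'E'
from h import *
w=load('w5');g=w['pixels'].mean(2).astype(int)
np.set_printoptions(linewidth=250)
print(w['cx'],w['cy'],'cols 230..283')
for v in list(range(188,202))+list(range(204,224,2)): print(v,g[v,232:282])
a=load('s5');print(proj(a,[[.4895,.2515,z] for z in(.075,.116)]+[[.4898,.231,z] for z in(.075,.116)]))
ga=a['pixels'].mean(2).astype(int)
print('side 194..216')
for v in range(224,252): print(v,ga[v,194:217])
E
```

```text
253.43900297000872 188.74303775715876 cols 230..283
188 [139 137 137 137 139 135 137 138 138 131  94  87  89  82  85 104 115 157 160 160 161 160 160 159 160 159 160 161 160 156 142 139 134 110 131 132  97  92  91 100 135 138 138 137 137 138 137 137 139 139]
189 [140 140 140 141 140 139 137 140 138 133  93  79  79  79  83 103 117 156 161 159 159 160 159 160 160 160 161 161 159 158 143 140 135 110 130 116  89  90  92 103 138 141 141 139 141 140 141 140 139 142]
190 [141 143 142 140 140 141 140 141 139 116  68  50  52  60  77 101 118 158 160 165 163 162 161 161 160 162 161 163 161 159 142 140 134  99  83  72  56  62  81 102 137 142 142 141 143 142 141 140 140 142]
191 [142 139 142 141 142 142 140 142 134  85  40  34  33  42  74 107 120 159 165 166 164 165 165 166 163 163 164 164 163 162 145 141 132  78  43  35  34  43  65 101 138 142 143 141 141 141 139 140 140 141]
192 [140 140 142 142 141 142 140 141 131  63  30  33  32  39  67 106 121 159 165 167 167 167 166 167 165 166 165 165 163 160 144 141 135  73  34  27  30  38  65 122 139 140 140 140 138 139 139 140 140 139]
193 [141 142 143 1
[... 5970 characters left out ...]
2 207 193 180]
245 [236 237 237 237 237 237 235 233 218 174 158 184 185 164 142 136 165 198 209 207 199 184 179]
246 [236 237 237 237 237 236 235 231 215 168 147 172 176 155 137 137 163 191 201 192 179 167 169]
247 [237 237 237 237 235 231 231 227 207 160 140 165 176 155 134 133 148 170 182 175 166 163 162]
248 [237 238 238 236 231 223 221 220 200 163 146 173 192 175 149 136 136 150 164 164 168 173 173]
249 [238 238 237 235 230 221 215 214 205 182 167 184 205 199 180 162 146 146 157 164 175 191 192]
250 [237 236 234 231 226 219 214 212 209 200 186 190 206 213 213 197 172 158 162 174 188 198 196]
251 [229 226 224 218 215 214 213 214 212 206 196 189 191 204 219 217 194 173 172 183 194 194 189]
```

{"api": "arm_command", "payload": {"hand": [-0.14,-0.14,-0.14,-0.14,-0.14,-0.14,-0.14,-0.14,-0.14,-0.14], "dp": [[-0.2,0.07,0],[-0.2,0.07,0.5],[-0.2,0.07,1],[-0.2,0.07,1.5],[-0.2,0.07,2],[-0.2,0.07,2.4],[-0.2,0.07,2.7],[-0.2,0.07,2.8],[-0.2,0.07,2.8],[-0.2,0.07,2.8]], "roll": [0,0,0,0,0,0,0,0,0,0]}}

```text
t: 7.6
tool_pos: [0.4874, 0.2428, 0.1374]
ee_rot: [-0.0, 1.0, -0.008, 0.0]
force: [-0.1, -0.1, -0.3]
grip_width: 0.0405
gripper_force: 5.0
```

```bash
python3 - <<'E'
from h import *
w=snap('wrist','w6');a=snap('side','s6'); s=env.read_state(); print(s['t'],s['tool_pos'],s['ee_rot'],s['force'],s['grip_width'],s['gripper_force'])
z=lambda im,x,y,ww,h,s:cv2.resize(im[y:y+h,x:x+ww],None,fx=s,fy=s,interpolation=cv2.INTER_CUBIC)
cv2.imwrite('pics/c6.png',np.hstack([z(w['pixels'],220,175,66,75,8)[:584],cv2.resize(a['pixels'][215:265,190:218],(264,584),interpolation=cv2.INTER_CUBIC)])[:,:,::-1])
print(proj(a,[[.4895,.2515,z] for z in(.075,.087)]+[[.4898,.231,z] for z in(.075,.087)]))
print(proj(w,[[.4895,.2515,z] for z in(.075,.087)]+[[.4898,.231,z] for z in(.075,.087)]+[[.4925,.2515,.087]]))
E
```

```text
7.7 [0.48743018 0.24282473 0.13747417] [-7.29337294e-05  9.99967204e-01 -8.09638886e-03  1.86337095e-04] [ 0.87695503  0.30346109 -0.71593894] 0.04025944147990759 5.009313002228737
[[203.81312305 241.41411483]
 [203.47623796 238.06996993]
 [208.51235804 238.05937516]
 [208.20022338 234.73463021]]
[[242.07895384 206.37734274]
 [241.48075891 211.3924102 ]
 [270.03362235 205.51322826]
 [270.91276649 210.48630087]
 [241.366756   207.26745652]]
```

View pics/c6.png

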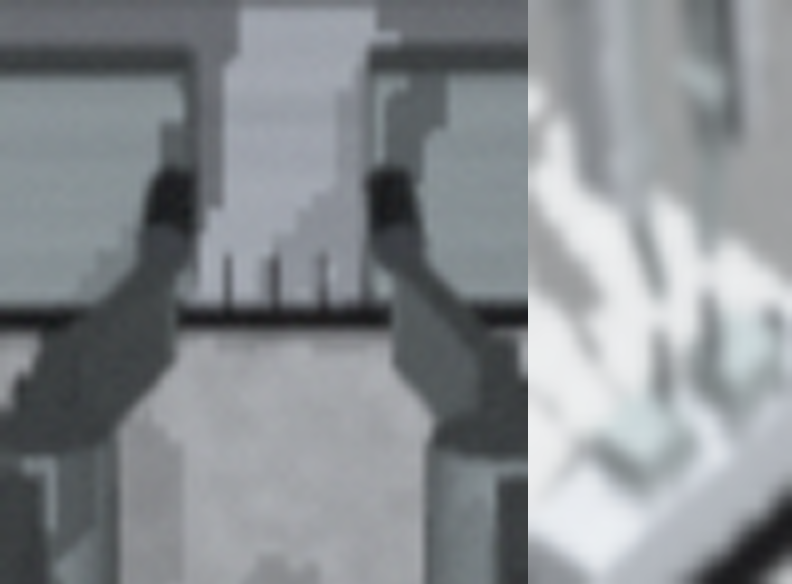

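The last picture shows each tip directly over its dark pin: left pin (241,200) under its tip end (241,204), right pin (269,200) under its tip end (269,204). The side view shows a clear gap of about 12 mm between tips and pins. The arm is steady, so I'm handing in.

{"api": "arm_command", "payload": {"hand": [-0.14,-0.14,-0.14,-0.14,-0.14,-0.14], "dp": [[0,0,0],[0,0,0],[0,0,0],[0,0,0],[0,0,0],[0,0,0]], "roll": [0,0,0,0,0,0]}}

```text
t: 8.3
tool_pos: [0.4873, 0.2428, 0.1372]
ee_rot: [-0.0, 1.0, -0.008, -0.0]
force: [-0.1, -1.2, -0.0]
grip_width: 0.0406
gripper_force: 5.0
```

```bash
python3 -c "
from h import *
print(env.finish_job())"
```

```text
the job is handed in; nothing more can be done
None
```

I handed the job in at about 8 s with the forceps still held over the gauge, tips about 12 mm above their pins and squeezed to a gap of about 21 mm (marked gap measured at about 21 mm); the hand-in returned no verdict, so I can't confirm it passed.

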